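# Set and lock the dial cover of a vial carousel

### The arm

A 6-joint arm with a two-finger parallel gripper is mounted at the origin on the work surface. World frame = base frame: x ahead of the robot, y to its left, z up, the work surface at z = 0. Lengths are in m, angles in degrees, forces in N, time in s.
With the tool pointing down it reaches from about 0.375 to 0.9 m from the base axis. Payload 3.1 kg.
Tool frame: the origin (TCP) lies on the centre line of the jaws, within the pads' length; the fingertips stand 25 mm ahead of it and the grasp point (between the pads) lies 6 mm ahead of it; z points along the fingers, y is the line along which they close (so a half turn about z gives the same grasp; the last joint's range is limited). The gripper opens to 87 mm and grips with 3 to 60 N. Pads are 19 mm wide; open, the fingers measure 117 mm over their backs; the gripper's body (75 mm by 190 mm) begins 51 mm behind the grasp point.
Start: joints at [58.528, 30.224, 82.088, -0, 67.689, -10.227], TCP at [0.226, 0.583, 0.248] pointing down, gripper open.
Joint ranges: [-176.69, 176.69], [-43.24, 126.21], [12.49, 139.97], [-82, 262], [0, 151.66], [-163.58, 163.58]. Speed limits (degrees/s): [159.86, 159.86, 180, 180, 180, 180].

### API

Orientations are given as a 3x3 rotation matrix whose columns are the frame's x, y, z axes.
In Python, from rig import read_state, capture, camera_params, hand_in gives the robot as it stands.
- The arm moves only by the tool apply_moves, never from a script. Its argument "rows" is a list of rows, each an object of numbers: "x", "y", "z": the shift along the tool's x, y, z in mm; "rx", "ry", "rz": the turn, a rotation vector about the tool's x, y, z in units of 6 degrees (1.0 is 6 degrees); "claw": the closure in counts, from 0 (fully open) to 255 (shut). A call has 1 to 10 rows; each row is the pose to reach, as a shift and turn from the pose commanded when the call began, along the tool's axes at that moment; what a row does not reach only later rows make up. A row lasts 1/8 s, in which the tool goes at most 62.5 mm and 10.7 degrees, less where a joint would pass 70% of its speed; a pose out of reach is approached as far as the arm can. A call with a gripper value outside its range is refused whole. The fingers move at their own pace and stop on an object; the grip force is fixed at half the most. Time passes only in rows, so rows that repeat a pose let the fingers close. It gives the time, the measured TCP pose, the force, the opening and the grip force at its end, in the units of the state.
- read_state(): the state, without advancing time (a new reading comes with each control period).
- capture(name): name is "scene" or "top" or "wrist"; returns (picture, depth): 384x512x3 uint8, red, green, blue; 384x512 float32, m along the optical axis (not along the pixel's ray), 0 where there is no reading.
- camera_params(name): a dict with "fx", "fy", "cx", "cy" (pixels), "D" ([k1, k2, p1, p2, k3] as OpenCV has them; the pictures are not rectified), "xyz" and "orientation" of the camera in the world. Camera axes: x right, y up, looking along -z (the intrinsics and any distortion apply to the point x, -y, -z); pixel columns grow to the right and rows downward; lengths in m; the calibration is good to about 2 mm. A picture is of the moment at which its call begins: read the wrist's pose just before it. camera_params takes no time and is no camera call; for the wrist camera it gives the pose at the moment of the call.
- hand_in(): hands the job in; it is judged then, once.
The state is a dict: "time_s": time; "joint_positions": joint angles; "qvel": joint speeds; "tau": joint torques, N m; "position": TCP position; "tcp_rot": TCP orientation; "force": force on the tool from outside, world axes, zero at the start; "moment": the same for the moment, N m; "opening": opening from 0.0 (shut) to 1.0 (fully open); "grasp_force": force on a finger pad.
Only numpy, scipy, OpenCV 4.12 (cv2) and the standard library are available. Lean on these libraries where they do the work, as an engineer would, in place of code of your own. Each camera call takes 0.05 s, during which the arm holds its last target. There are 200 camera calls.

### The job

Turn the dial cover of the round vial carousel until its opening stands over the well marked by the upright tab on the drum's rim, and then lock the cover there: push the sprung stud in and turn it clockwise until it stops, so that it stays down when you let go. The lock slot is hidden under the cover and has to be felt for. Leave the other things on the bench where they are.

Things in the scene. Friction and masses are not known exactly. Their poses are not given: they have to be found in the camera images.
- carousel: White drum fixed to the bench, 216 mm across, 52 mm high, axis vertical; origin under its centre. Six wells, 38 mm across, each with a capped vial, evenly around a circle of 46 mm radius. Its x axis points level from the axis through the marked well and the tab.
- marked_well (a point): Centre of the marked well, taken at the level of the cover's top (55 mm above the bench), 46 mm from the drum's axis.
- tab (a point): Top of the marker: a plain dark steel tab, 24 mm wide and 18 mm thick, standing on the outside of the drum's rim in line with the marked well, 116 mm from the axis; its top is 79 mm above the bench.
- cover: Dial cover: bare metal disc, 199 mm across, 5 mm thick, its top 55 mm above the bench. Turns about the drum's axis either way without end; friction of about 0.12 N m holds it where it is left. Origin on the axis at bench level; its x axis points from the axis through the opening.
- opening (a point): Centre of the cover's one opening, at the level of the cover's top, 46 mm from the axis. The opening is a sector from 26 to 66 mm radius, 52 degrees wide, a little larger than a well.
- bar (a point): Centre of the grip bar fixed on top of the cover, on its axis: black, upright, 40 mm long (along its x axis, which points to the opening), 14 mm thick, 30 mm high, from 55 to 85 mm above the bench. Turning it turns the cover. The stud lies on the side away from the opening.
- stud_grip (a point): Centre of the stud's head: black wing, 30 mm long (its x axis), 12 mm thick, 22 mm high, on a 10 mm steel stem through the cover, 78 mm from the axis, opposite the opening. Unpushed it reaches from 70 to 92 mm above the bench, 15 mm clear of the cover, and points at the axis. It slides and turns with the stud. A cross pin at the stem's foot is parallel to the wing.
- slot_nominal (a point): Where the lock slot for the marked well should be: on the opposite side of the axis, 78 mm out, in a fixed ring under the cover (its top 46 mm above the bench). Like all six slots it is radial, lets the stud's cross pin through with 1.7 mm play to each side, and truly lies up to 4 mm sideways of here, along the circle, unseen: try the stud there and feel.
- stud (a joint): Push of the stud, m: 0 up, 0.0135 fully in. Spring: 2.5 N to start, 6 N at the bottom. If the pin is not over a slot it lands hard on the ring at 0.002; in a slot it goes on, and keeps the cover from turning. From 0.012 on it can be turned under the ring; turned and let go it stays at about 0.012, else it springs up.
- stud_head (a joint): Turn of the stud's head relative to the cover, rad: 0 unturned (wing radial), growing clockwise seen from above, 1.4 at its stop (locked). Light friction holds it. In a slot it cannot turn before the stud is pushed in 12 mm; turned before it is pushed, the pin no longer fits a slot.
- tip_box: Bystander: loose box of pipette tips, 88 by 125 mm, 60 mm high, with an open clear lid; origin under its centre.
- tube_rack: Bystander: loose green tube rack, 90 by 170 mm, 50 mm high, with some tubes standing 38 mm higher; origin under its centre.
- reagent_jar: Bystander: loose brown glass jar, 56 mm across, 75 mm high; origin under its centre.
- beaker: Bystander: loose glass beaker, 64 mm across, 80 mm high; origin under its centre.

How it is judged:
By the outcome, as a careful person would: the job done as asked, in the order asked, and still so for the second after the job is handed in, with the robot touching nothing.
It also fails if it takes over 58 s, if anything falls off the work surface, if the arm or the gripper's body presses on something with over 40 N, if the wrist force passes 120 N, or if a joint passes its speed limit or range.

## Working session

There is one attempt and no reset: what is moved stays moved. The work goes in short steps, Python scripts to look and compute and a tool call to move; the robot and the scene stay as the last step left them, time stands still between calls to the robot, and variables do not carry over. Pictures are saved under pics/ and viewed, at most 10 in all, crops included, and the job is handed in when it is done.

Besides the shell and the picture viewer there is one more tool, called after "Request:" in YAML: its name, and indented under it one key for each argument. apply_moves: Moves the arm, as the interface text tells. Its arguments: {"type":"object","properties":{"rows":{"type":"array"}},"required":["rows"]}

```bash
mkdir -p pics; ls
cat > h.py <<'E'
import numpy as np, cv2, json
from rig import read_state, capture, camera_params, hand_in
def snap(n,tag):
    p=camera_params(n); im,d=capture(n)
    np.savez(f'{tag}.npz',im=im,d=d); json.dump({k:np.array(v).tolist() for k,v in p.items()},open(f'{tag}.json','w'))
    cv2.imwrite(f'pics/{tag}.png',im[:,:,::-1]); return im,d,p
def load(tag):
    z=np.load(f'{tag}.npz'); return z['im'],z['d'],json.load(open(f'{tag}.json'))
def ray(p,uv):
    K=np.array([[p['fx'],0,p['cx']],[0,p['fy'],p['cy']],[0,0,1.]])
    u=cv2.undistortPoints(np.array(uv,float).reshape(-1,1,2),K,np.array(p['D'],float)).reshape(-1,2)
    d=np.c_[u[:,0],-u[:,1],-np.ones(len(u))]
    return np.array(p['xyz'],float), d@np.array(p['orientation'],float).reshape(3,3).T
def plane(p,uv,z):
    o,d=ray(p,uv); return o+d*((z-o[2])/d[:,2])[:,None]
def depthpts(p,d,uv):
    uv=np.array(uv,int).reshape(-1,2); o,r=ray(p,uv); return o+r*d[uv[:,1],uv[:,0]][:,None]
E
python3 - <<'E'
from h import *
for n in ['scene','top','wrist']: 
    im,d,p=snap(n,n+'0'); print(n,np.round(p['xyz'],3),np.round(p['orientation'],2).tolist())
a=[cv2.imread(f'pics/{n}0.png') for n in ['scene','top','wrist']]
s=read_state(); print(s['position'],s['tcp_rot'],s['force'],s['opening'])
E
```

```text
pics
scene [1.202 0.508 0.708] [[-0.59, -0.47, 0.66], [0.81, -0.32, 0.49], [-0.02, 0.82, 0.57]]
top [ 0.276 -0.002  1.364] [[0.0, 0.99, -0.16], [-1.0, 0.01, 0.01], [0.01, 0.16, 0.99]]
wrist [0.159 0.61  0.384] [[0.36, -0.9, -0.25], [0.93, 0.35, 0.1], [-0.0, -0.27, 0.96]]
[0.22618935 0.58210348 0.24679809] [[-9.32040511e-01  3.62353106e-01 -8.44696604e-04]
 [ 3.62353975e-01  9.32039539e-01 -1.37663217e-03]
 [ 2.88463690e-04 -1.58915612e-03 -9.99998696e-01]] [-0.21865705  0.74228322  0.31144196] 0.9986016742995222
```

View pics/top0.png

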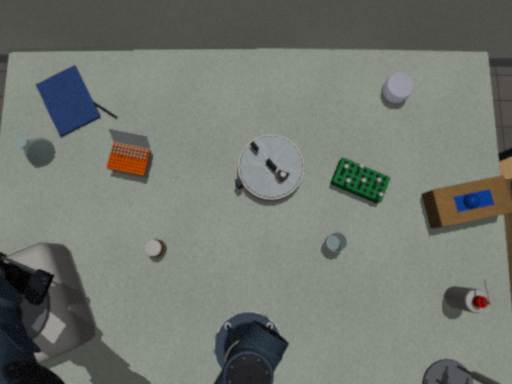

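View pics/scene0.png

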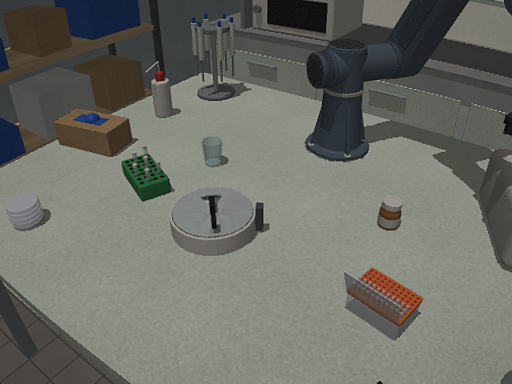

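The top view shows the drum at about (270,167), the tab at (239,185), the bar at (271,164), the stud at (254,147) and the opening at (284,174). In the scene view the drum is at (213,220) and the tab at (260,217). I'll compute rough positions and view an enlargement.

Run:
```python
from h import *
im,d,p=load('top0')
for n,uv,z in [('drumtop',(270,167),.052),('bar',(271,164),.085),('stud',(254,147),.092),('open',(283,174),.055),('tab',(239,182),.079)]:
    print(n,plane(p,[uv],z).round(3), depthpts(p,d,[uv]).round(3))
c=cv2.resize(im[125:210,225:315,::-1],None,fx=6,fy=6,interpolation=cv2.INTER_CUBIC)
im2=load('scene0')[0]; c2=cv2.resize(im2[170:260,160:280,::-1],None,fx=5,fy=5,interpolation=cv2.INTER_CUBIC)
cv2.imwrite('pics/c1.png',c)
```

```text
drumtop [[ 0.56  -0.067  0.052]] [[ 0.557 -0.067  0.065]]
bar [[ 0.562 -0.069  0.085]] [[ 0.563 -0.069  0.084]]
stud [[ 0.615 -0.015  0.092]] [[ 0.614 -0.015  0.094]]
open [[ 0.537 -0.108  0.055]] [[ 0.276 -0.002  1.364]]
tab [[0.506 0.031 0.079]] [[0.507 0.031 0.074]]
```

View pics/c1.png

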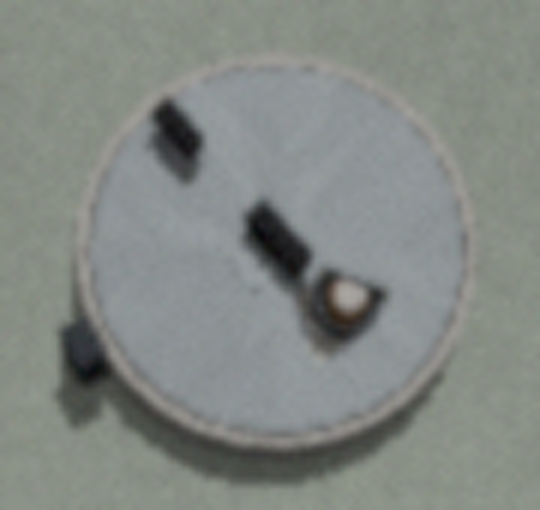

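The crop shows the bar running from (262,215) to (295,262), the stud at (178,130), the opening with a vial at (345,297) and the tab at (85,350). The axis comes out near (0.560, -0.068) and the tab at about 118.6°. The opening is at about -135.5°, so the cover needs roughly 106° clockwise. I'll hover over it already turned for the grasp.

Request:
apply_moves:
  rows:
    - {"x":-547,"y":-485,"rz":-10.9}
    - {"x":-547,"y":-485,"rz":-10.9}
    - {"x":-547,"y":-485,"rz":-10.9}
    - {"x":-547,"y":-485,"rz":-10.9}
    - {"x":-547,"y":-485,"rz":-10.9}
    - {"x":-547,"y":-485,"rz":-10.9}
    - {"x":-547,"y":-485,"rz":-10.9}
    - {"x":-547,"y":-485,"rz":-10.9}
    - {"x":-547,"y":-485,"rz":-10.9}
    - {"x":-547,"y":-485,"rz":-10.9}

```text
validation failed for argument at $.ro...
```

Request:
apply_moves:
  rows:
    - {"x":-547,"y":-485,"z":0,"rx":0,"ry":0,"rz":-10.9,"claw":0}
    - {"x":-547,"y":-485,"z":0,"rx":0,"ry":0,"rz":-10.9,"claw":0}
    - {"x":-547,"y":-485,"z":0,"rx":0,"ry":0,"rz":-10.9,"claw":0}
    - {"x":-547,"y":-485,"z":0,"rx":0,"ry":0,"rz":-10.9,"claw":0}
    - {"x":-547,"y":-485,"z":0,"rx":0,"ry":0,"rz":-10.9,"claw":0}
    - {"x":-547,"y":-485,"z":0,"rx":0,"ry":0,"rz":-10.9,"claw":0}
    - {"x":-547,"y":-485,"z":0,"rx":0,"ry":0,"rz":-10.9,"claw":0}
    - {"x":-547,"y":-485,"z":0,"rx":0,"ry":0,"rz":-10.9,"claw":0}
    - {"x":-547,"y":-485,"z":0,"rx":0,"ry":0,"rz":-10.9,"claw":0}
    - {"x":-547,"y":-485,"z":0,"rx":0,"ry":0,"rz":-10.9,"claw":0}

```text
time_s: 1.4
position: [0.4978, 0.055, 0.2475]
tcp_rot: [[-0.718, -0.696, 0.0], [-0.696, 0.718, 0.0], [-0.0, 0.0, -1.0]]
force: [0.1, -0.2, -0.5]
opening: 0.999
grasp_force: 0.0
```

Request:
apply_moves:
  rows:
    - {"x":41,"y":-131,"z":0,"rx":0,"ry":0,"rz":0,"claw":0}
    - {"x":41,"y":-131,"z":0,"rx":0,"ry":0,"rz":0,"claw":0}
    - {"x":41,"y":-131,"z":0,"rx":0,"ry":0,"rz":0,"claw":0}
    - {"x":41,"y":-131,"z":0,"rx":0,"ry":0,"rz":0,"claw":0}

```text
time_s: 1.9
position: [0.5587, -0.066, 0.247]
tcp_rot: [[-0.719, -0.695, -0.001], [-0.695, 0.719, 0.001], [0.0, 0.002, -1.0]]
force: [-0.4, 0.5, -1.0]
opening: 0.998
grasp_force: 0.0
```

Run:
```python
from h import *
im,d,p=snap('wrist','w1'); s=read_state(); print(s['position'],s['joint_positions'],s['force'])
```

```text
[ 0.55798567 -0.06480949  0.24703176] [-1.80391141e+01  2.54277079e+01  9.12366806e+01  3.77859275e-02
  6.34749999e+01 -1.52195918e+02] [-0.727263    0.77764775  0.07084917]
```

View pics/w1.png

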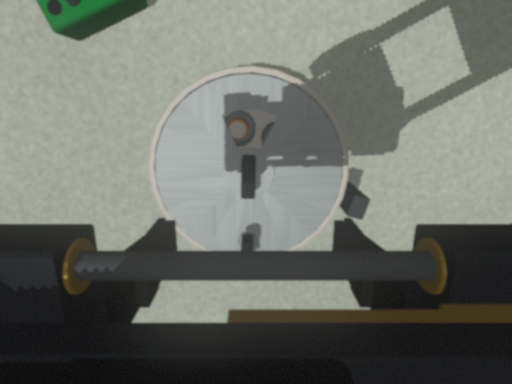

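The wrist view has the drum centred at about (250,160), the bar at (248,175), the opening at (240,128), the tab at (355,200), and the stud at (247,240), partly hidden by the gripper. I'll measure with masks, and get heights from depth and the top/wrist pair.

```bash
cat >> h.py <<'E'
def blobs(tag,lo,hi,c=(.56,-.067),r=.135,dark=90,mina=15):
    """dark blobs whose depth-height lies in lo..hi, within r of c: mean pixel, mean z, ray/plane point, long-axis angle"""
    im,d,p=load(tag); v,u=np.mgrid[:d.shape[0],:d.shape[1]]; uv=np.c_[u.ravel(),v.ravel()]
    P=depthpts(p,d,uv); m=(d.ravel()>0)&(P[:,2]>lo)&(P[:,2]<hi)&(np.hypot(*(P[:,:2]-c).T)<r)&(im.max(2).ravel()<dark)
    n,l,st,ce=cv2.connectedComponentsWithStats(m.reshape(d.shape).astype(np.uint8))
    for i in range(1,n):
        if st[i,4]<mina: continue
        k=(l==i).ravel(); z=np.median(P[k,2]); q=plane(p,uv[k],z)[:,:2].astype(np.float32)
        (cx,cy),wh,_=cv2.minAreaRect(q); w,V=np.linalg.eigh(np.cov(q.T)); a=np.degrees(np.arctan2(V[1,1],V[0,1]))
        print(tag,'px',ce[i].round(1),'n',st[i,4],'z',z.round(4),'mean',q.mean(0).round(4),'rect',np.round([cx,cy],4),np.round(wh,4),'ang',round(a,1))
def drum(tag,z=.052,zr=(.04,.07)):
    im,d,p=load(tag); v,u=np.mgrid[:d.shape[0],:d.shape[1]]; uv=np.c_[u.ravel(),v.ravel()]
    P=depthpts(p,d,uv); m=(d.ravel()>0)&(P[:,2]>zr[0])&(P[:,2]<zr[1])&(np.hypot(*(P[:,:2]-[.56,-.067]).T)<.13)
    q=plane(p,uv[m],z)[:,:2]; h=q[cv2.convexHull(q.astype(np.float32),returnPoints=False).ravel()]
    from scipy.optimize import least_squares
    s=least_squares(lambda t:np.hypot(*(h-t[:2]).T)-t[2],[.56,-.067,.108],loss='soft_l1',f_scale=.001); print(tag,'drum',s.x.round(4),len(h))
E
python3 - <<'E'
from h import *
for t in ['top0','w1']:
    drum(t)
    blobs(t,.065,.105,dark=75 if t=='w1' else 90)
E
```

```text
top0 drum [ 0.5623 -0.0686  0.1076] 33
top0 px [254.2 146.3] n 44 z 0.0905 mean [ 0.6175 -0.016 ] rect [ 0.6177 -0.0161] [0.0295 0.0135] ang -143.8
top0 px [270.9 164.5] n 64 z 0.0828 mean [ 0.5613 -0.0685] rect [ 0.5614 -0.0688] [0.0381 0.0157] ang -140.5
top0 px [238.3 182.1] n 43 z 0.0777 mean [0.5058 0.0329] rect [0.5058 0.033 ] [0.0241 0.0154] ang -154.5
w1 drum [ 0.5641 -0.0686  0.1065] 83
w1 px [248.4 175.1] n 513 z 0.0853 mean [ 0.5616 -0.0702] rect [ 0.5627 -0.0691] [0.041  0.0126] ang -136.9
w1 px [351.7 200. ] n 168 z 0.0738 mean [0.5086 0.0261] rect [0.5091 0.0262] [0.016  0.0245] ang -169.5
w1 px [247.4 242.3] n 171 z 0.0912 mean [ 0.6114 -0.0238] rect [ 0.6115 -0.0243] [0.0176 0.0102] ang -139.5
```

The centre is (0.562, -0.069), the tab is at 118.9° and 116 mm out (it should be 116), and the cover is at about -136.7°. Heights also check: bar 85, stud 91. I'll descend onto the bar and grip it.

Request:
apply_moves:
  rows:
    - {"x":0,"y":-5,"z":50,"rx":0,"ry":0,"rz":0.1,"claw":0}
    - {"x":0,"y":-5,"z":100,"rx":0,"ry":0,"rz":0.1,"claw":0}
    - {"x":0,"y":-5,"z":140,"rx":0,"ry":0,"rz":0.1,"claw":0}
    - {"x":0,"y":-5,"z":160,"rx":0,"ry":0,"rz":0.1,"claw":0}
    - {"x":0,"y":-5,"z":160,"rx":0,"ry":0,"rz":0.1,"claw":120}
    - {"x":0,"y":-5,"z":160,"rx":0,"ry":0,"rz":0.1,"claw":255}
    - {"x":0,"y":-5,"z":160,"rx":0,"ry":0,"rz":0.1,"claw":255}
    - {"x":0,"y":-5,"z":160,"rx":0,"ry":0,"rz":0.1,"claw":255}

```text
time_s: 2.95
position: [0.5631, -0.0693, 0.0887]
tcp_rot: [[-0.725, -0.689, 0.002], [-0.689, 0.725, -0.001], [-0.001, -0.002, -1.0]]
force: [0.4, -0.8, 0.6]
opening: 0.627
grasp_force: 0.0
```

Request:
apply_moves:
  rows:
    - {"x":0,"y":0,"z":0,"rx":0,"ry":0,"rz":0,"claw":255}
    - {"x":0,"y":0,"z":0,"rx":0,"ry":0,"rz":0,"claw":255}
    - {"x":0,"y":0,"z":0,"rx":0,"ry":0,"rz":0,"claw":255}
    - {"x":0,"y":0,"z":0,"rx":0,"ry":0,"rz":0,"claw":255}
    - {"x":0,"y":0,"z":0,"rx":0,"ry":0,"rz":0,"claw":255}
    - {"x":0,"y":0,"z":0,"rx":0,"ry":0,"rz":0,"claw":255}

```text
time_s: 3.7
position: [0.5632, -0.07, 0.0876]
tcp_rot: [[-0.725, -0.689, 0.002], [-0.689, 0.725, -0.001], [-0.0, -0.002, -1.0]]
force: [2.3, -3.3, -1.6]
opening: 0.157
grasp_force: 30.0
```

Request:
apply_moves:
  rows:
    - {"x":0,"y":0,"z":0,"rx":0,"ry":0,"rz":1,"claw":255}
    - {"x":0,"y":0,"z":0,"rx":0,"ry":0,"rz":2,"claw":255}
    - {"x":0,"y":0,"z":0,"rx":0,"ry":0,"rz":3,"claw":255}
    - {"x":0,"y":0,"z":0,"rx":0,"ry":0,"rz":4,"claw":255}
    - {"x":0,"y":0,"z":0,"rx":0,"ry":0,"rz":5,"claw":255}
    - {"x":0,"y":0,"z":0,"rx":0,"ry":0,"rz":6,"claw":255}
    - {"x":0,"y":0,"z":0,"rx":0,"ry":0,"rz":7,"claw":255}
    - {"x":0,"y":0,"z":0,"rx":0,"ry":0,"rz":8,"claw":255}
    - {"x":0,"y":0,"z":0,"rx":0,"ry":0,"rz":9,"claw":255}
    - {"x":0,"y":0,"z":0,"rx":0,"ry":0,"rz":9,"claw":255}

```text
time_s: 4.95
position: [0.563, -0.0691, 0.0876]
tcp_rot: [[-0.984, 0.181, 0.001], [0.181, 0.984, 0.0], [-0.001, 0.0, -1.0]]
force: [1.7, -1.7, -2.5]
opening: 0.16
grasp_force: 30.0
```

Request:
apply_moves:
  rows:
    - {"x":0,"y":0,"z":0,"rx":0,"ry":0,"rz":1,"claw":255}
    - {"x":0,"y":0,"z":0,"rx":0,"ry":0,"rz":2,"claw":255}
    - {"x":0,"y":0,"z":0,"rx":0,"ry":0,"rz":3,"claw":255}
    - {"x":0,"y":0,"z":0,"rx":0,"ry":0,"rz":4,"claw":255}
    - {"x":0,"y":0,"z":0,"rx":0,"ry":0,"rz":5,"claw":255}
    - {"x":0,"y":0,"z":0,"rx":0,"ry":0,"rz":6,"claw":255}
    - {"x":0,"y":0,"z":0,"rx":0,"ry":0,"rz":7,"claw":255}
    - {"x":0,"y":0,"z":0,"rx":0,"ry":0,"rz":8,"claw":255}
    - {"x":0,"y":0,"z":0,"rx":0,"ry":0,"rz":8.45,"claw":255}
    - {"x":0,"y":0,"z":0,"rx":0,"ry":0,"rz":8.45,"claw":255}

```text
time_s: 6.2
position: [0.5635, -0.0685, 0.0876]
tcp_rot: [[-0.483, 0.875, 0.002], [0.875, 0.483, 0.001], [-0.0, 0.003, -1.0]]
force: [5.6, 3.2, -2.1]
opening: 0.158
grasp_force: 30.0
```

Request:
apply_moves:
  rows:
    - {"x":0,"y":0,"z":0,"rx":0,"ry":0,"rz":0,"claw":120}
    - {"x":0,"y":0,"z":0,"rx":0,"ry":0,"rz":0,"claw":120}
    - {"x":0,"y":0,"z":0,"rx":0,"ry":0,"rz":0,"claw":120}
    - {"x":0,"y":0,"z":-20,"rx":0,"ry":0,"rz":0,"claw":120}
    - {"x":0,"y":0,"z":-70,"rx":0,"ry":0,"rz":0,"claw":120}
    - {"x":60,"y":0,"z":-110,"rx":0,"ry":0,"rz":0,"claw":120}
    - {"x":60,"y":0,"z":-130,"rx":0,"ry":0,"rz":0,"claw":120}
    - {"x":60,"y":0,"z":-130,"rx":0,"ry":0,"rz":0,"claw":120}

```text
time_s: 7.2
position: [0.5341, -0.0163, 0.2196]
tcp_rot: [[-0.484, 0.875, 0.004], [0.875, 0.484, -0.001], [-0.003, 0.003, -1.0]]
force: [0.6, -0.1, -0.4]
opening: 0.528
grasp_force: 0.0
```

Run:
```python
from h import *
s=read_state(); print(s['position'].round(4),s['tcp_rot'].round(4).tolist(),s['joint_positions'].round(1),s['opening'])
snap('wrist','w2');snap('top','t2')
for t in ['t2','w2']:
    drum(t); blobs(t,.065,.105,dark=75 if t=='w2' else 90)
```

```text
[ 0.5341 -0.0163  0.2196] [[-0.484, 0.8751, 0.0042], [0.8751, 0.484, -0.0012], [-0.003, 0.0031, -1.0]] [-13.7  25.3  97.   -0.   57.5 -42.7] 0.5278637002454325
t2 drum [ 0.5623 -0.0697  0.1067] 19
t2 px [292.6 152.9] n 36 z 0.0916 mean [ 0.597  -0.1358] rect [ 0.5969 -0.1362] [0.0128 0.0299] ang 126.2
w2 drum [ 0.5621 -0.0612  0.1046] 72
w2 px [255.1 119.3] n 530 z 0.0792 mean [0.5087 0.035 ] rect [0.5085 0.0351] [0.0225 0.0168] ang -152.2
w2 px [253.8 235.2] n 386 z 0.0848 mean [ 0.5587 -0.0578] rect [ 0.5588 -0.0577] [0.0113 0.0303] ang 118.7
w2 px [253.4 302.8] n 114 z 0.0815 mean [ 0.5945 -0.1236] rect [ 0.5945 -0.1233] [0.0091 0.0128] ang 124.9
```

View pics/w2.png

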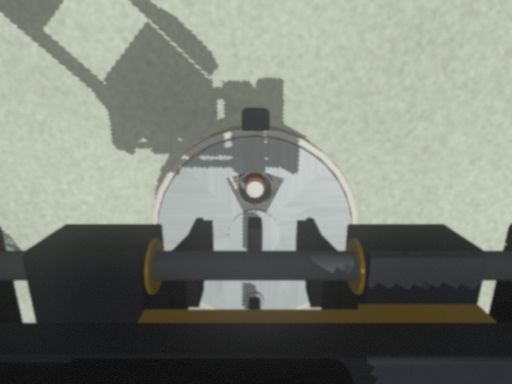

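The wrist view now shows the tab (256,119), the vial centred in the opening (255,188), the bar (254,235) and the stud (253,302) in one line. The cover is at nominal. Next I'll grip the stud wing at about (0.600, -0.137).

Request:
apply_moves:
  rows:
    - {"x":-60,"y":-0.5,"z":0,"rx":0,"ry":0,"rz":0,"claw":120}
    - {"x":-115,"y":-0.5,"z":20,"rx":0,"ry":0,"rz":0,"claw":120}
    - {"x":-137.5,"y":-0.5,"z":60,"rx":0,"ry":0,"rz":0,"claw":120}
    - {"x":-137.5,"y":-0.5,"z":100,"rx":0,"ry":0,"rz":0,"claw":120}
    - {"x":-137.5,"y":-0.5,"z":123,"rx":0,"ry":0,"rz":0,"claw":120}
    - {"x":-137.5,"y":-0.5,"z":123,"rx":0,"ry":0,"rz":0,"claw":255}
    - {"x":-137.5,"y":-0.5,"z":123,"rx":0,"ry":0,"rz":0,"claw":255}
    - {"x":-137.5,"y":-0.5,"z":123,"rx":0,"ry":0,"rz":0,"claw":255}
    - {"x":-137.5,"y":-0.5,"z":123,"rx":0,"ry":0,"rz":0,"claw":255}
    - {"x":-137.5,"y":-0.5,"z":123,"rx":0,"ry":0,"rz":0,"claw":255}

```text
time_s: 8.55
position: [0.6004, -0.1374, 0.0957]
tcp_rot: [[-0.482, 0.876, 0.003], [0.876, 0.482, -0.001], [-0.002, 0.002, -1.0]]
force: [0.5, 0.7, 3.0]
opening: 0.14
grasp_force: 30.0
```

Request:
apply_moves:
  rows:
    - {"x":0,"y":0,"z":0,"rx":0,"ry":0,"rz":0,"claw":255}
    - {"x":0,"y":0,"z":0,"rx":0,"ry":0,"rz":0,"claw":255}
    - {"x":0,"y":0,"z":0,"rx":0,"ry":0,"rz":0,"claw":255}

```text
time_s: 8.93
position: [0.6003, -0.1374, 0.095]
tcp_rot: [[-0.482, 0.876, 0.002], [0.876, 0.482, -0.0], [-0.001, 0.002, -1.0]]
force: [2.7, 1.7, 2.4]
opening: 0.134
grasp_force: 30.0
```

Gripped. First probe: push down 4 mm and read the force.

Request:
apply_moves:
  rows:
    - {"x":0,"y":0,"z":1,"rx":0,"ry":0,"rz":0,"claw":255}
    - {"x":0,"y":0,"z":2,"rx":0,"ry":0,"rz":0,"claw":255}
    - {"x":0,"y":0,"z":3,"rx":0,"ry":0,"rz":0,"claw":255}
    - {"x":0,"y":0,"z":4,"rx":0,"ry":0,"rz":0,"claw":255}
    - {"x":0,"y":0,"z":4,"rx":0,"ry":0,"rz":0,"claw":255}

```text
time_s: 9.55
position: [0.6, -0.1376, 0.0907]
tcp_rot: [[-0.482, 0.876, 0.001], [0.876, 0.482, -0.0], [-0.001, 0.001, -1.0]]
force: [3.6, 1.3, 3.3]
opening: 0.135
grasp_force: 30.0
```

The stud went 4.3 mm down at spring force only, so the pin looks to be in the slot. I'll continue.

Request:
apply_moves:
  rows:
    - {"x":0,"y":0,"z":2,"rx":0,"ry":0,"rz":0,"claw":255}
    - {"x":0,"y":0,"z":4,"rx":0,"ry":0,"rz":0,"claw":255}
    - {"x":0,"y":0,"z":6,"rx":0,"ry":0,"rz":0,"claw":255}
    - {"x":0,"y":0,"z":7,"rx":0,"ry":0,"rz":0,"claw":255}
    - {"x":0,"y":0,"z":8,"rx":0,"ry":0,"rz":0,"claw":255}
    - {"x":0,"y":0,"z":8,"rx":0,"ry":0,"rz":0,"claw":255}

```text
time_s: 10.3
position: [0.5999, -0.1376, 0.0828]
tcp_rot: [[-0.483, 0.876, 0.001], [0.876, 0.483, -0.0], [-0.001, 0.001, -1.0]]
force: [4.7, 0.2, 5.1]
opening: 0.135
grasp_force: 30.0
```

Request:
apply_moves:
  rows:
    - {"x":0,"y":0.4,"z":0.8,"rx":0,"ry":0,"rz":0,"claw":255}
    - {"x":0,"y":0.4,"z":1.3,"rx":0,"ry":0,"rz":0,"claw":255}
    - {"x":0,"y":0.4,"z":1.3,"rx":0,"ry":0,"rz":0,"claw":255}
    - {"x":0,"y":0.4,"z":1.3,"rx":0,"ry":0,"rz":0.5,"claw":255}
    - {"x":0,"y":0.4,"z":1.3,"rx":0,"ry":0,"rz":1,"claw":255}
    - {"x":0,"y":0.4,"z":1.3,"rx":0,"ry":0,"rz":1.5,"claw":255}

```text
time_s: 11.05
position: [0.5991, -0.138, 0.0821]
tcp_rot: [[-0.34, 0.94, -0.001], [0.94, 0.34, -0.002], [-0.001, -0.002, -1.0]]
force: [2.5, -2.0, 8.5]
opening: 0.136
grasp_force: 30.0
```

Run:
```python
from h import *
s=read_state()
for k in ['position','force','moment','joint_positions']: print(k,np.round(s[k],3))
```

```text
position [ 0.599 -0.138  0.082]
force [ 2.508 -2.019  8.502]
moment [-0.194 -0.353  0.021]
joint_positions [-23.312  41.979  90.519  -0.166  47.54  -43.079]
```

Request:
apply_moves:
  rows:
    - {"x":0,"y":0,"z":0,"rx":0,"ry":0,"rz":1,"claw":255}
    - {"x":0,"y":0,"z":0,"rx":0,"ry":0,"rz":2,"claw":255}
    - {"x":0,"y":0,"z":0,"rx":0,"ry":0,"rz":3,"claw":255}
    - {"x":0,"y":0,"z":0,"rx":0,"ry":0,"rz":4,"claw":255}
    - {"x":0,"y":0,"z":0,"rx":0,"ry":0,"rz":5,"claw":255}
    - {"x":0,"y":0,"z":0,"rx":0,"ry":0,"rz":6,"claw":255}
    - {"x":0,"y":0,"z":0,"rx":0,"ry":0,"rz":7,"claw":255}
    - {"x":0,"y":0,"z":0,"rx":0,"ry":0,"rz":8,"claw":255}
    - {"x":0,"y":0,"z":0,"rx":0,"ry":0,"rz":8,"claw":255}

```text
time_s: 12.18
position: [0.5993, -0.1382, 0.0821]
tcp_rot: [[0.471, 0.882, -0.001], [0.882, -0.471, -0.002], [-0.002, -0.0, -1.0]]
force: [2.9, -0.6, 9.7]
opening: 0.136
grasp_force: 30.0
```

Request:
apply_moves:
  rows:
    - {"x":0,"y":0,"z":0,"rx":0,"ry":0,"rz":1,"claw":255}
    - {"x":0,"y":0,"z":0,"rx":0,"ry":0,"rz":2,"claw":255}
    - {"x":0,"y":0,"z":0,"rx":0,"ry":0,"rz":3,"claw":255}
    - {"x":0,"y":0,"z":0,"rx":0,"ry":0,"rz":3.6,"claw":255}
    - {"x":0,"y":0,"z":0,"rx":0,"ry":0,"rz":4,"claw":255}
    - {"x":0,"y":0,"z":0,"rx":0,"ry":0,"rz":4.3,"claw":255}
    - {"x":0,"y":0,"z":0,"rx":0,"ry":0,"rz":4.3,"claw":255}

```text
time_s: 13.05
position: [0.5993, -0.1385, 0.0821]
tcp_rot: [[0.807, 0.59, -0.001], [0.59, -0.807, -0.003], [-0.002, 0.001, -1.0]]
force: [1.5, -1.7, 8.8]
opening: 0.136
grasp_force: 30.0
```

Run:
```python
from h import *
s=read_state()
for k in ['position','force','moment','joint_positions']: print(k,np.round(s[k],3))
```

```text
position [ 0.599 -0.138  0.082]
force [ 1.481 -1.697  8.83 ]
moment [-0.451 -0.184  0.073]
joint_positions [-23.332  41.986  90.5    -0.218  47.519  30.629]
```

Request:
apply_moves:
  rows:
    - {"x":0,"y":0,"z":0,"rx":0,"ry":0,"rz":0.4,"claw":255}
    - {"x":0,"y":0,"z":0,"rx":0,"ry":0,"rz":0.8,"claw":255}
    - {"x":0,"y":0,"z":0,"rx":0,"ry":0,"rz":0.8,"claw":255}

```text
time_s: 13.42
position: [0.5968, -0.1396, 0.082]
tcp_rot: [[0.851, 0.524, -0.007], [0.524, -0.851, -0.005], [-0.008, 0.0, -1.0]]
force: [-3.7, -5.4, 12.0]
opening: 0.136
grasp_force: 30.4
```

Run:
```python
from h import *
s=read_state()
for k in ['position','force','moment','tcp_rot']: print(k,np.round(s[k],3).tolist())
```

```text
position [0.597, -0.14, 0.082]
force [-3.716, -5.449, 12.029]
moment [-1.229, 0.723, 0.579]
tcp_rot [[0.851, 0.524, -0.007], [0.524, -0.851, -0.005], [-0.008, 0.0, -1.0]]
```

The moment rose sharply, so the stop is reached at about 1.4 rad. I'll release and lift.

Request:
apply_moves:
  rows:
    - {"x":0,"y":0,"z":0,"rx":0,"ry":0,"rz":0,"claw":120}
    - {"x":0,"y":0,"z":0,"rx":0,"ry":0,"rz":0,"claw":120}
    - {"x":0,"y":0,"z":0,"rx":0,"ry":0,"rz":0,"claw":120}
    - {"x":0,"y":0,"z":0,"rx":0,"ry":0,"rz":0,"claw":120}
    - {"x":0,"y":0,"z":-20,"rx":0,"ry":0,"rz":0,"claw":120}
    - {"x":0,"y":0,"z":-60,"rx":0,"ry":0,"rz":0,"claw":120}
    - {"x":50,"y":0,"z":-110,"rx":0,"ry":0,"rz":0,"claw":120}
    - {"x":100,"y":0,"z":-150,"rx":0,"ry":0,"rz":0,"claw":120}
    - {"x":100,"y":0,"z":-170,"rx":0,"ry":0,"rz":0,"claw":120}
    - {"x":100,"y":0,"z":-170,"rx":0,"ry":0,"rz":0,"claw":120}

```text
time_s: 14.68
position: [0.6851, -0.0846, 0.2516]
tcp_rot: [[0.854, 0.52, -0.001], [0.52, -0.854, -0.001], [-0.001, 0.0, -1.0]]
force: [-0.6, -0.9, 0.1]
opening: 0.532
grasp_force: 0.0
```

Run:
```python
from h import *
s=read_state(); print(s['position'].round(4),s['force'].round(1))
snap('wrist','w3');snap('top','t3');snap('scene','s3')
for t in ['t3','w3','s3']:
    blobs(t,.06,.105,dark=75 if t=='w3' else 90)
a=cv2.resize(cv2.imread('pics/w3.png'),(400,300)); b=cv2.resize(cv2.imread('pics/s3.png')[170:260,160:280],(400,300),interpolation=cv2.INTER_CUBIC)
c=cv2.resize(cv2.imread('pics/t3.png')[122:212,210:330],(400,300),interpolation=cv2.INTER_CUBIC)
w=cv2.imread('pics/w3.png')[:290,:]; cv2.imwrite('pics/m3.png',np.vstack([np.hstack([a,b]),np.hstack([c,cv2.resize(cv2.imread('pics/t3.png'),(400,300))])]))
```

```text
[ 0.6851 -0.0846  0.2516] [-0.6 -0.9  0.1]
t3 px [293.1 155.2] n 41 z 0.0783 mean [ 0.5929 -0.1389] rect [ 0.5928 -0.1389] [0.0326 0.0132] ang -157.2
w3 px [171.9 247.7] n 19 z 0.0662 mean [ 0.5643 -0.0495] rect [ 0.5641 -0.0494] [0.0024 0.0084] ang 166.2
s3 px [181.7 201.1] n 71 z 0.0771 mean [ 0.6035 -0.1331] rect [ 0.6025 -0.133 ] [0.051  0.0148] ang -139.6
s3 px [212.  203.5] n 189 z 0.0774 mean [ 0.5688 -0.065 ] rect [ 0.5702 -0.0642] [0.0511 0.0395] ang 64.6
s3 px [259.3 207.6] n 83 z 0.0769 mean [0.5165 0.0384] rect [0.5174 0.0383] [0.0473 0.0169] ang -148.4
```

View pics/m3.png

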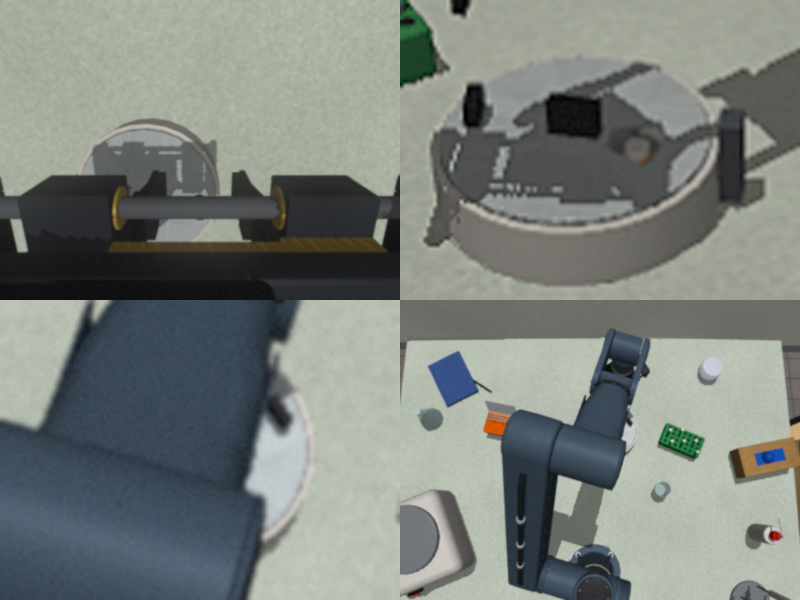

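The stud head top is now at 78 mm (it was 92), so it stays down and turned. The bystanders haven't moved. I'll take one clear look at the final alignment.

Request:
apply_moves:
  rows:
    - {"x":-30,"y":-40,"z":-30,"rx":0,"ry":0,"rz":0,"claw":120}
    - {"x":-61,"y":-77,"z":-30,"rx":0,"ry":0,"rz":0,"claw":120}
    - {"x":-61,"y":-77,"z":-30,"rx":0,"ry":0,"rz":0,"claw":120}
    - {"x":-61,"y":-77,"z":-30,"rx":0,"ry":0,"rz":0,"claw":120}

```text
time_s: 15.32
position: [0.5926, -0.0516, 0.2802]
tcp_rot: [[0.855, 0.518, -0.002], [0.518, -0.855, 0.0], [-0.002, -0.001, -1.0]]
force: [-0.1, -1.0, 0.0]
opening: 0.526
grasp_force: 0.0
```

Run:
```python
from h import *
snap('wrist','w4'); drum('w4'); blobs('w4',.06,.105,dark=75)
```

```text
w4 drum [ 0.5698 -0.0669  0.1036] 68
w4 px [154.4 191.4] n 376 z 0.0786 mean [0.5135 0.032 ] rect [0.5139 0.0331] [0.0269 0.0223] ang -176.2
w4 px [254.9 196.5] n 610 z 0.0846 mean [ 0.5681 -0.066 ] rect [ 0.5683 -0.0664] [0.0202 0.0392] ang 112.9
w4 px [321.5 204. ] n 305 z 0.0797 mean [ 0.5981 -0.1353] rect [ 0.5979 -0.1353] [0.0315 0.0124] ang -141.3
```

View pics/w4.png

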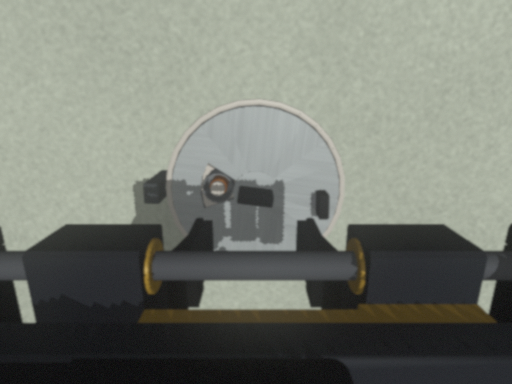

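The view shows the tab (154,191), the vial in the opening (218,185), the bar (255,196) and the lowered stud (321,204), turned across. Some tilt is possible, so I'll look from the tab's direction for a clean comparison.

Request:
apply_moves:
  rows:
    - {"x":-33,"y":-36,"z":0,"rx":0,"ry":0,"rz":-14.6,"claw":120}
    - {"x":-33,"y":-36,"z":0,"rx":0,"ry":0,"rz":-14.6,"claw":120}
    - {"x":-33,"y":-36,"z":0,"rx":0,"ry":0,"rz":-14.6,"claw":120}
    - {"x":-33,"y":-36,"z":0,"rx":0,"ry":0,"rz":-14.6,"claw":120}
    - {"x":-33,"y":-36,"z":0,"rx":0,"ry":0,"rz":-14.6,"claw":120}
    - {"x":-33,"y":-36,"z":0,"rx":0,"ry":0,"rz":-14.6,"claw":120}
    - {"x":-33,"y":-36,"z":0,"rx":0,"ry":0,"rz":-14.6,"claw":120}
    - {"x":-33,"y":-36,"z":0,"rx":0,"ry":0,"rz":-14.6,"claw":120}
    - {"x":-33,"y":-36,"z":0,"rx":0,"ry":0,"rz":-14.6,"claw":120}
    - {"x":-33,"y":-36,"z":0,"rx":0,"ry":0,"rz":-14.6,"claw":120}

```text
time_s: 16.62
position: [0.5468, -0.0378, 0.2809]
tcp_rot: [[-0.48, 0.877, -0.0], [0.877, 0.48, 0.0], [0.0, -0.0, -1.0]]
force: [0.2, -0.3, 0.0]
opening: 0.532
grasp_force: 0.0
```

Run:
```python
from h import *
s=read_state(); print(s['position'].round(4),s['tcp_rot'].round(3).tolist())
im,d,p=snap('wrist','w5'); blobs('w5',.06,.105,dark=75)
cv2.imwrite('pics/w5c.png',cv2.resize(im[60:260,130:380,::-1],None,fx=3,fy=3,interpolation=cv2.INTER_CUBIC))
```

```text
[ 0.5468 -0.0378  0.2809] [[-0.48, 0.877, -0.0], [0.877, 0.48, 0.0], [0.0, -0.0, -1.0]]
w5 px [253.6  93.3] n 288 z 0.0793 mean [0.509  0.0329] rect [0.5094 0.034 ] [0.0216 0.0147] ang -157.4
w5 px [253.5 197.6] n 299 z 0.085 mean [ 0.5618 -0.064 ] rect [ 0.5623 -0.0641] [0.0109 0.0428] ang 114.8
```

View pics/w5c.png

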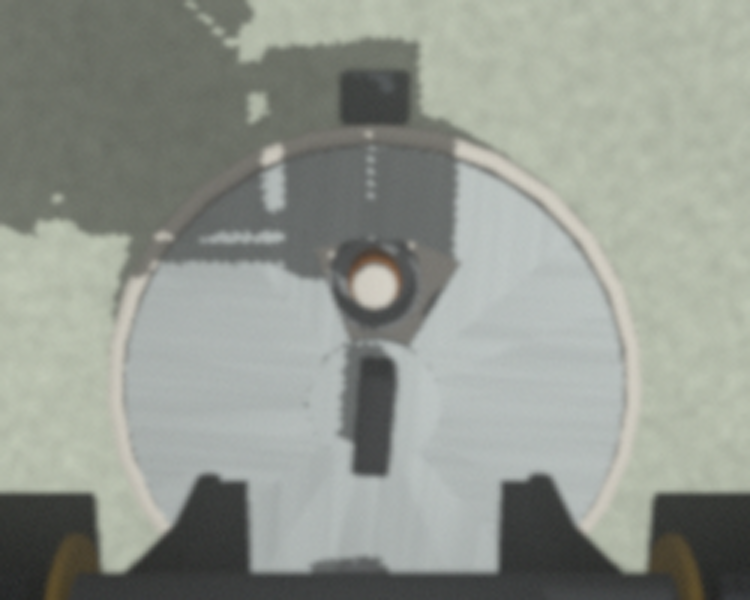

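The tab (375,95) and vial (375,285) line up, but the bar leans clockwise by about 4° and the opening's outer corners, (330,255) and (457,265), sit to the right. The cover turned about 4–5° clockwise while I pressed against the stop. I'll grip the bar and turn it gently back, feeling the lock's play.

Request:
apply_moves:
  rows:
    - {"x":-35,"y":-1,"z":60,"rx":0,"ry":0,"rz":0.7,"claw":120}
    - {"x":-35,"y":-1,"z":120,"rx":0,"ry":0,"rz":0.7,"claw":120}
    - {"x":-35,"y":-1,"z":165,"rx":0,"ry":0,"rz":0.7,"claw":120}
    - {"x":-35,"y":-1,"z":193,"rx":0,"ry":0,"rz":0.7,"claw":120}
    - {"x":-35,"y":-1,"z":193,"rx":0,"ry":0,"rz":0.7,"claw":255}
    - {"x":-35,"y":-1,"z":193,"rx":0,"ry":0,"rz":0.7,"claw":255}
    - {"x":-35,"y":-1,"z":193,"rx":0,"ry":0,"rz":0.7,"claw":255}
    - {"x":-35,"y":-1,"z":193,"rx":0,"ry":0,"rz":0.7,"claw":255}
    - {"x":-35,"y":-1,"z":193,"rx":0,"ry":0,"rz":0.7,"claw":255}
    - {"x":-35,"y":-1,"z":193,"rx":0,"ry":0,"rz":0.7,"claw":255}

```text
time_s: 17.92
position: [0.5637, -0.0686, 0.0897]
tcp_rot: [[-0.416, 0.909, 0.004], [0.909, 0.416, -0.0], [-0.002, 0.003, -1.0]]
force: [1.0, 1.8, 5.4]
opening: 0.159
grasp_force: 30.0
```

```bash
cat > f.py <<'E'
from h import *
s=read_state(); R=s['tcp_rot']
print(s['position'].round(4),'xang',np.degrees(np.arctan2(R[1,0],R[0,0])).round(2),'F',s['force'].round(1),'M',s['moment'].round(3),s['opening'],s['grasp_force'])
E
python3 f.py
```

```text
[ 0.5637 -0.0686  0.0897] xang 114.6 F [1.  1.8 5.4] M [ 0.214 -0.171 -0.199] 0.1590554269102903 29.953579902648926
```

Request:
apply_moves:
  rows:
    - {"x":0,"y":0,"z":0,"rx":0,"ry":0,"rz":-0.15,"claw":255}
    - {"x":0,"y":0,"z":0,"rx":0,"ry":0,"rz":-0.3,"claw":255}
    - {"x":0,"y":0,"z":0,"rx":0,"ry":0,"rz":-0.3,"claw":255}

```text
time_s: 18.3
position: [0.5637, -0.0686, 0.0897]
tcp_rot: [[-0.444, 0.896, 0.003], [0.896, 0.444, -0.0], [-0.002, 0.003, -1.0]]
force: [0.6, 1.1, 6.4]
opening: 0.158
grasp_force: 30.0
```

```bash
python3 f.py
```

```text
[ 0.5637 -0.0686  0.0897] xang 116.39 F [0.6 1.1 6.4] M [ 0.179 -0.155 -0.262] 0.15789874484637062 29.966988265514374
```

Request:
apply_moves:
  rows:
    - {"x":0,"y":0,"z":0,"rx":0,"ry":0,"rz":-0.1,"claw":255}
    - {"x":0,"y":0,"z":0,"rx":0,"ry":0,"rz":-0.2,"claw":255}
    - {"x":0,"y":0,"z":0,"rx":0,"ry":0,"rz":-0.2,"claw":255}

```text
time_s: 18.68
position: [0.5636, -0.0686, 0.0897]
tcp_rot: [[-0.463, 0.886, 0.003], [0.886, 0.463, -0.0], [-0.002, 0.003, -1.0]]
force: [2.0, 0.2, 7.0]
opening: 0.156
grasp_force: 30.0
```

```bash
python3 f.py
```

```text
[ 0.5636 -0.0686  0.0897] xang 117.58 F [2.  0.2 7. ] M [ 0.179 -0.093 -0.335] 0.1563378998375638 29.98732030391693
```

Request:
apply_moves:
  rows:
    - {"x":0,"y":0,"z":0,"rx":0,"ry":0,"rz":-0.15,"claw":255}
    - {"x":0,"y":0,"z":0,"rx":0,"ry":0,"rz":-0.25,"claw":255}
    - {"x":0,"y":0,"z":0,"rx":0,"ry":0,"rz":-0.25,"claw":255}

```text
time_s: 19.05
position: [0.5636, -0.0686, 0.0897]
tcp_rot: [[-0.486, 0.874, 0.003], [0.874, 0.486, -0.0], [-0.002, 0.003, -1.0]]
force: [0.1, 1.8, 5.4]
opening: 0.161
grasp_force: 30.0
```

```bash
python3 f.py
```

```text
[ 0.5636 -0.0686  0.0897] xang 119.1 F [0.1 1.8 5.4] M [ 0.177 -0.118 -0.197] 0.16099512737643346 29.955373406410217
```

Request:
apply_moves:
  rows:
    - {"x":0,"y":0,"z":0,"rx":0,"ry":0,"rz":0,"claw":120}
    - {"x":0,"y":0,"z":0,"rx":0,"ry":0,"rz":0,"claw":120}
    - {"x":0,"y":0,"z":0,"rx":0,"ry":0,"rz":0,"claw":120}
    - {"x":0,"y":0,"z":0,"rx":0,"ry":0,"rz":0,"claw":120}
    - {"x":0,"y":0,"z":-25,"rx":0,"ry":0,"rz":0,"claw":120}
    - {"x":15,"y":0,"z":-80,"rx":0,"ry":0,"rz":0,"claw":120}
    - {"x":35,"y":0,"z":-140,"rx":0,"ry":0,"rz":0,"claw":120}
    - {"x":35,"y":0,"z":-190,"rx":0,"ry":0,"rz":0,"claw":120}
    - {"x":35,"y":0,"z":-191,"rx":0,"ry":0,"rz":0,"claw":120}
    - {"x":35,"y":0,"z":-191,"rx":0,"ry":0,"rz":0,"claw":120}

```text
time_s: 20.3
position: [0.5447, -0.0379, 0.2788]
tcp_rot: [[-0.487, 0.873, -0.001], [0.873, 0.487, 0.0], [0.001, -0.001, -1.0]]
force: [-0.4, 0.6, -0.3]
opening: 0.529
grasp_force: 0.0
```

```bash
python3 f.py
python3 - <<'E'
from h import *
im,d,p=snap('wrist','w6'); blobs('w6',.06,.105,dark=75)
cv2.imwrite('pics/w6c.png',cv2.resize(im[60:260,130:380,::-1],None,fx=3,fy=3,interpolation=cv2.INTER_CUBIC))
E
```

```text
[ 0.5447 -0.0379  0.2788] xang 119.15 F [-0.4  0.6 -0.3] M [-0.051 -0.016 -0.023] 0.5286128685594176 0.0
w6 px [256.8  94.1] n 302 z 0.0793 mean [0.5093 0.0334] rect [0.5093 0.034 ] [0.0205 0.0147] ang -153.7
w6 px [254.6 198.1] n 271 z 0.0849 mean [ 0.5607 -0.0633] rect [ 0.5625 -0.0644] [0.0098 0.0426] ang 118.2
```

View pics/w6c.png

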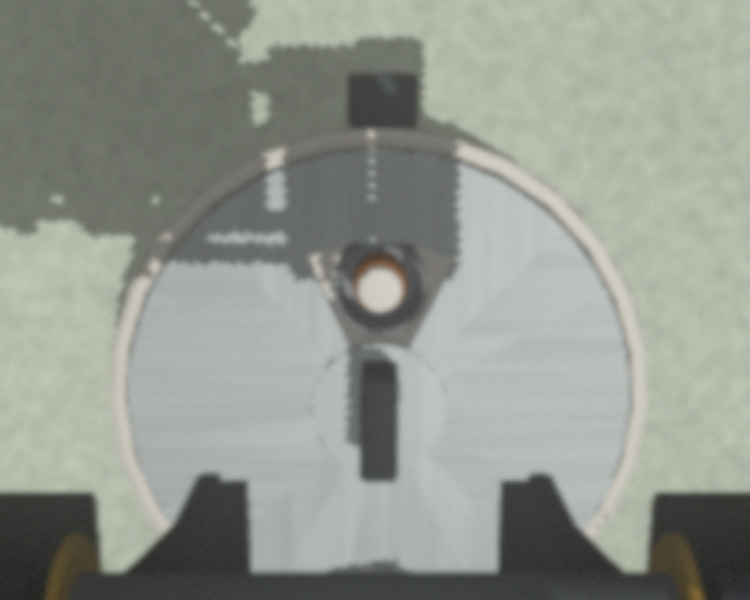

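The opening (corners (313,260) and (447,262), centre 380) is now centred on the vial (380,288) and in line with the tab (383,100). Next I'll check that the head is still down and fully turned, looking along the expected wing direction of about 38.4°.

Request:
apply_moves:
  rows:
    - {"x":-108,"y":35,"z":0,"rx":0,"ry":0,"rz":13.45,"claw":120}
    - {"x":-108,"y":35,"z":0,"rx":0,"ry":0,"rz":13.45,"claw":120}
    - {"x":-108,"y":35,"z":0,"rx":0,"ry":0,"rz":13.45,"claw":120}
    - {"x":-108,"y":35,"z":0,"rx":0,"ry":0,"rz":13.45,"claw":120}
    - {"x":-108,"y":35,"z":0,"rx":0,"ry":0,"rz":13.45,"claw":120}
    - {"x":-108,"y":35,"z":0,"rx":0,"ry":0,"rz":13.45,"claw":120}
    - {"x":-108,"y":35,"z":0,"rx":0,"ry":0,"rz":13.45,"claw":120}
    - {"x":-108,"y":35,"z":0,"rx":0,"ry":0,"rz":13.45,"claw":120}
    - {"x":-108,"y":35,"z":0,"rx":0,"ry":0,"rz":13.45,"claw":120}
    - {"x":-108,"y":35,"z":0,"rx":0,"ry":0,"rz":13.45,"claw":120}

```text
time_s: 21.6
position: [0.6279, -0.1152, 0.2778]
tcp_rot: [[0.782, 0.623, -0.003], [0.623, -0.782, 0.001], [-0.001, -0.002, -1.0]]
force: [1.2, -0.4, -0.0]
opening: 0.528
grasp_force: 0.0
```

```bash
python3 f.py
python3 - <<'E'
from h import *
im,d,p=snap('wrist','w7'); blobs('w7',.06,.105,dark=75)
cv2.imwrite('pics/w7c.png',cv2.resize(im[60:260,130:380,::-1],None,fx=3,fy=3,interpolation=cv2.INTER_CUBIC))
E
```

```text
[ 0.6279 -0.1152  0.2778] xang 38.52 F [ 1.2 -0.4 -0. ] M [-0.049  0.132  0.027] 0.528443054828719 0.0
w7 px [ 91.5 166.4] n 187 z 0.0692 mean [0.5164 0.0293] rect [0.5163 0.0288] [0.0241 0.0173] ang -143.5
w7 px [186.8 186.8] n 647 z 0.0846 mean [ 0.5688 -0.0676] rect [ 0.569  -0.0674] [0.0203 0.0417] ang 121.7
w7 px [255.6 197.9] n 285 z 0.0803 mean [ 0.6043 -0.1346] rect [ 0.6044 -0.1351] [0.0325 0.0111] ang -141.3
```

View pics/w7c.png

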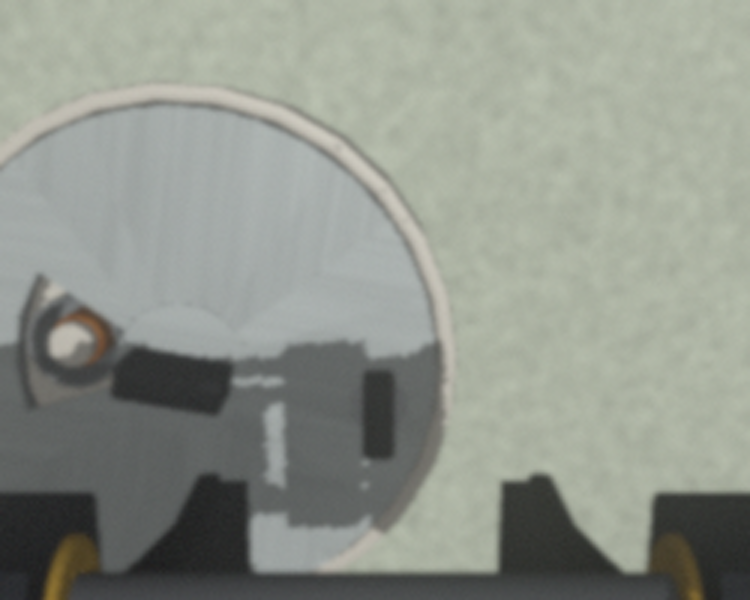

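The wing stands vertical at (378,415) in the crop, at 38.7°. That is about 80° (1.4 rad) clockwise of the cover's 118.5°, with its top at 80 mm, so it is down and locked. Nothing is touching, so I'll hand in.

```bash
python3 -c "
from rig import hand_in
print(hand_in())"
```

```text
the job is handed in; nothing more can be done
None
```

I handed the job in at about 22 s: the opening stands over the marked well and the stud is down and turned about 80° clockwise to its stop. Pressing against the stop turned the cover 4–5° clockwise, so I turned it back by the bar after locking, out of the order asked, and it moved back fairly freely. I did not re-feel the stop.

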